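Push a used coffee capsule through the flap of the capsule caddy

ROBOT

A 6-joint arm with a two-finger parallel gripper is mounted at the origin on a cart in front of the work surface, level with it; the furniture and walls round the work are solid. World frame = base frame: x ahead of the robot, y to its left, z up, the work surface at z = 0. Lengths are in m, angles in rad, forces in N, time in s.
With the tool pointing down it reaches from about 0.275 to 0.85 m from the base axis. Payload 5.2 kg.
Tool frame: the origin (TCP) lies on the centre line of the jaws, within the pads' length; the fingertips stand ahead of it and the grasp point (between the pads) lies 2 mm behind it (r.tcp_to_tips is the z of the fingertips in the tool frame, in m); z points along the fingers, y is the line along which they close (so a half turn about z gives the same grasp; the last joint's range is limited). The gripper opens to 85 mm and grips with 20 to 120 N. Pads are 22 mm wide; open, the fingers measure 114 mm over their backs; the gripper's body (76 mm by 85 mm) begins 54 mm behind the grasp point. The pads swing forward as they close: fully open they stand 13 mm farther back than shut.
Start: joints at [0.927, 0.259, 1.535, -0, 1.348, -0.203], TCP at [0.235, 0.497, 0.248] pointing down, gripper open.
Joint ranges: [-3.14, 3.14], [-0.91, 2.08], [0.19, 2.58], [-1.22, 4.36], [0.22, 2.71], [-3.12, 3.12]. Speed limits (rad/s): [2.57, 2.57, 3.14, 3.14, 3.14, 3.14].

INTERFACE

Orientations are given as [roll, pitch, yaw] about the fixed x, y, z axes, in that order (R = Rz(yaw) Ry(pitch) Rx(roll)).
In Python, from cell import r gives the robot as it stands.
- The arm moves only by the tool send_rows, never from a script. Its arguments are lists of equal length, an entry for each row: "delta_pos": the shift along the tool's x, y, z each as a share of 0.5 m, from -1 to 1, a list of three; "twist": the turn, a rotation vector about the tool's x, y, z each as a share of 45 degrees, from -1 to 1, a list of three; "gripper": the gripper's target within -1 to 1 (shut at 1, half-way at 0, fully open at -1). In form: {"delta_pos": [[dx, dy, dz], ...], "twist": [[ax, ay, az], ...], "gripper": [gripper, ...]}. A call has 1 to 12 rows; each row is the pose to reach, as a shift and turn from the pose commanded when the call began, along the tool's axes at that moment; what a row does not reach only later rows make up. A row lasts 1/12 s, in which the tool goes at most 41.7 mm and 7.16 degrees, less where a joint would pass 70% of its speed; a pose out of reach is approached as far as the arm can. A call with a number of a shift or a turn outside -1 to 1 is refused whole. A call with a gripper value outside its range is refused whole. The fingers move at their own pace and stop on an object; "grip_force" is the grip in N (left out, the last holds). Time passes only in rows, so rows that repeat a pose let the fingers close. It gives the time, the measured TCP pose, the force, the opening and the grip force at its end, in the units of the state.
- r.observe(): the state, without advancing time (a new reading comes with each control period).
- r.get_image(name): name is "side" or "top"; returns the picture (420x560x3 uint8, blue, green, red); there is no depth.
- r.get_calibration(name): a dict with "camera_matrix" (3x3 intrinsics, pixels), "dist" ([k1, k2, p1, p2, k3] as OpenCV has them; the pictures are not rectified), "T" (4x4, takes a point from camera to world coordinates). Camera axes: x right, y down, z forward; pixel columns grow to the right and rows downward; lengths in m; the calibration is good to about 2 mm. A picture is of the moment at which its call begins. get_calibration takes no time and is no camera call.
- r.finish_job(): hands the job in; it is judged then, once.
The state is a dict: "time_s": time; "q": joint angles; "qd": joint speeds; "joint_torque": joint torques, N m; "eef_pos": TCP position; "tool_rot": TCP orientation; "contact_force": force on the tool from outside, world axes, zero at the start; "wrist_torque": the same for the moment, N m; "gripper_width": finger opening in m; "finger_force": force on a finger pad.
Only numpy, scipy, OpenCV 4.12 (cv2) and the standard library are available. Lean on these libraries where they do the work, as an engineer would, in place of code of your own. Each camera call takes 0.05 s, during which the arm holds its last target. There are 200 camera calls.

TASK

Post the used coffee capsule into the wooden capsule caddy without picking anything up: with one finger push the upright tab of the steel flap away from the robot and hold the self-closing flap well open, and meanwhile with the other finger push the capsule along the deck, over the flap's hinge edge and in. Do not push the capsule onto the flap while it is shut. When the capsule has dropped inside, let the flap close behind it, and leave the bottle stopper on the caddy and everything else where it stands.

Things in the scene. Friction and masses are not known exactly. Their poses are not given: they have to be found in the camera images.
- caddy: Fixed light-wood box, 190 mm deep (its x), 180 mm wide (y), flat deck 120 mm above the worktop. Origin: centre of the underside. x is the pushing direction, from the near edge (-95 mm) over the flap's hinge line (x = 0) to the far edge (+95 mm, stop bar 19 mm above the deck), within 0.35 rad of straight away from the robot; y left, z up. Inner floor 10 mm above the worktop.
- hinge_mid (a point): Middle of the flap's hinge line, at deck height (caddy x = 0, y = 0). Axes as the caddy's. The deck before it has two lanes centred at y = +58 and -58 mm, 46 mm wide, each between a 6 mm high rib (y = 31 to 35 mm, x = -95 to -5 mm) and an 8 mm high side rail (y = 81 to 90 mm). Beyond it lies the opening, 77 mm long, as wide as both lanes, covered by the flap.
- tab_top (a point): Middle of the upper edge of the flap's upright tab, on its near face; shut: 50 mm straight above hinge_mid. The tab is a 4 mm steel plate 36 mm wide (y = -18 to 18 mm), between the lanes; its near face passes through the hinge line. It tilts away as the flap opens: a fingertip h above the deck pushing it has gone h*tan(angle) past the hinge line.
- flap_plate (a joint): Flap angle, 0 shut (level with the deck) to 1.1 rad fully open (stop). The steel flap (158 mm wide, 73 mm long, beyond the hinge line) drops at its far edge when its tab is pushed in the caddy's +x. A spring shuts it: 3 to 4 N on the tab 15 mm above the deck. Well open: 0.6 rad or more; from about 0.8 rad the capsule slides in by itself once its middle is past the hinge line.
- capsule: Loose aluminium coffee capsule, about 15 g, 29 mm tall, standing on its 37 mm wide rim (2.5 mm thick) and tapering from 30 mm above the rim to 24 mm near its top. Origin: centre of its underside, on the deck in one of the two lanes (left or right), middle 38 to 55 mm before the hinge line.
- stopper: Nickel bottle stopper, 36 mm wide, 52 mm tall, standing in the caddy's other lane. Origin: centre of its underside. Leave it standing.
- jam_jar: Honey jar with red lid, 58 mm wide, 68 mm tall, on the worktop near its front edge, left of the caddy. Origin: centre of its underside.
- tumbler: Woven-sleeved glass tumbler, 84 mm wide, 130 mm tall, behind the caddy. Origin: centre of its underside.
- glass: Clear highball glass, 69 mm wide, 112 mm tall, on the front edge right of the caddy. Origin: centre of its underside.
- candle: Candle in a glass, 76 mm wide, 90 mm tall, behind the caddy. Origin: centre of its underside.
Not all that is in view belongs to the job. There is more than one size of the jam_jar; the one meant has the size given above. Leave any red look-alike of the capsule alone.

How it is judged:
By the outcome, as a careful person would: the job done as asked, in the order asked, and still so for the second after the job is handed in, with the robot touching nothing.
It also fails if it takes over 40 s, if anything falls off the work surface, if the arm or the gripper's body presses on something with over 40 N, if the wrist force passes 120 N, or if a joint passes its speed limit or range.

## Working session

There is one attempt and no reset: what is moved stays moved. The work goes in short steps, Python scripts to look and compute and a tool call to move; the robot and the scene stay as the last step left them, time stands still between calls to the robot, and variables do not carry over. Pictures are saved under pics/ and viewed, at most 10 in all, crops included, and the job is handed in when it is done.

Besides the shell and the picture viewer there is one more tool, called after "Call:" by a JSON object that holds its "name" and its "arguments", one argument or row to a line. send_rows: Moves the arm, as the interface text tells. Shift numbers are shares of 0.5 m and turn numbers shares of 45 degrees, none past 1 either way. Its arguments: {"type":"object","properties":{"delta_pos":{"type":"array"},"twist":{"type":"array"},"gripper":{"type":"array"},"grip_force":{"type":"number"}},"required":["delta_pos","twist","gripper"]}

```bash
mkdir -p pics; ls
python3 - <<'E'
from cell import r
import cv2,numpy as np
for n in("top","side"):
    cv2.imwrite(f"pics/{n}0.png",r.get_image(n)); c=r.get_calibration(n); print(n,c["camera_matrix"],c["dist"],np.round(c["T"],3))
print(r.observe(), r.tcp_to_tips)
E
```

```text
pics
top [[487.63162709   0.         279.77183249]
 [  0.         487.63162709 213.52273353]
 [  0.           0.           1.        ]] [0.05087959 0.         0.         0.         0.        ] [[ 0.017 -0.999  0.047  0.467]
 [-1.    -0.017 -0.003 -0.033]
 [ 0.004 -0.047 -0.999  1.158]
 [ 0.     0.     0.     1.   ]]
side [[453.15686964   0.         275.39773   ]
 [  0.         453.15686964 199.18154133]
 [  0.           0.           1.        ]] [-0.15406893  0.          0.          0.          0.        ] [[ 0.872 -0.434  0.227  0.317]
 [-0.49  -0.761  0.426 -0.393]
 [-0.012 -0.483 -0.876  0.928]
 [ 0.     0.     0.     1.   ]]
{'time_s': 0.1, 'q': array([ 9.27205834e-01,  2.59265851e-01,  1.53599720e+00, -1.19920340e-05,
        1.34801709e+00, -2.02793480e-01]), 'qd': array([-7.77607410e-05, -1.51507227e-03, -2.24263855e-03, -1.68897491e-03,
        8.08994645e-04,  5.36570521e-04]), 'joint_torque': array([ 1.67148017e-03, -4.46969998e+01, -2.91247612e+01, -3.21733432e-04,
        6.34194090e-03,  4.77096967e-05]), 'eef_pos': array([0.2343584 , 0.49705778, 0.24755066]), 'tool_rot': array([-3.13993739e+00, -3.28419045e-04,  2.70079803e+00]), 'contact_force': array([-0.94441375, -0.33291166,  0.31077944]), 'wrist_torque': array([-0.00931131, -0.01019446, -0.03207665]), 'finger_force': 0.0, 'gripper_width': 0.08484454202065138} 0.017
```

View pics/top0.png

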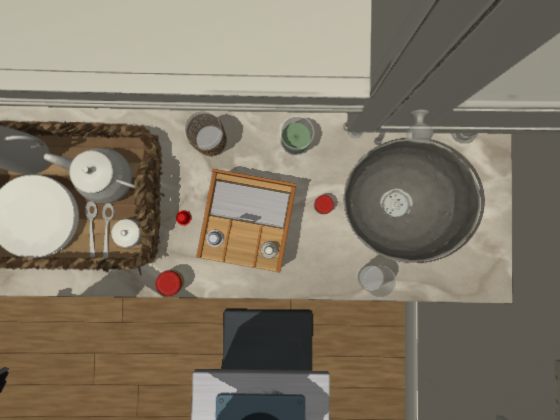

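View pics/side0.png

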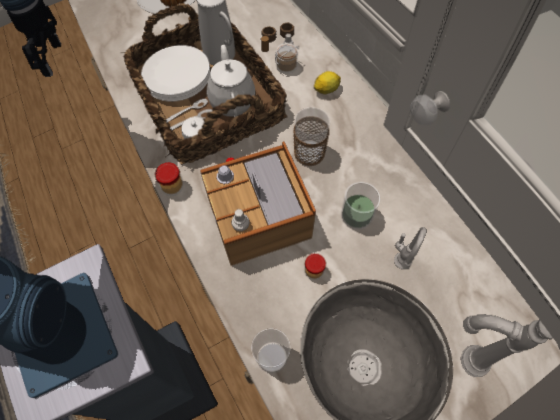

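The caddy is near (247,222) in the top picture. Something small stands in the left lane at (214,239) and something in the right at (268,250). I need enlarged crops to tell the capsule from the stopper.

Run:
```python
import cv2,numpy as np
t=cv2.imread("pics/top0.png")[160:280,190:310]; s=cv2.imread("pics/side0.png")[140:270,190:320]
f=lambda i:cv2.resize(i,(400,400*i.shape[0]//i.shape[1]),interpolation=cv2.INTER_CUBIC)
cv2.imwrite("pics/crop0.png",np.hstack([f(t),f(s)]))
```

```text
(no output)
```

View pics/crop0.png

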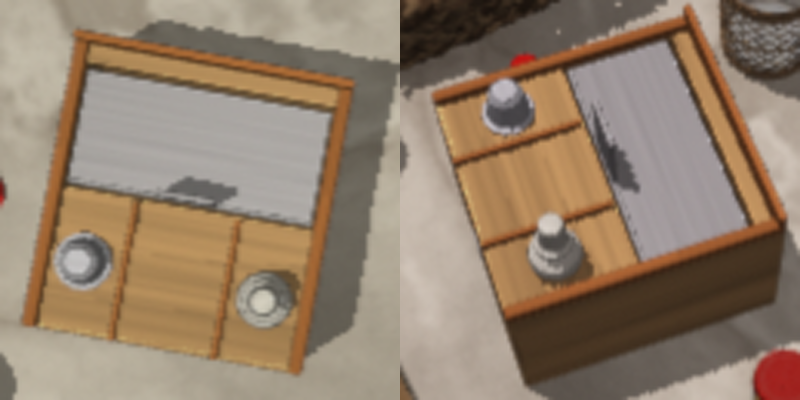

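The left lane holds the capsule, at top pixel (214.9,238), and the right lane holds the stopper. I'll fit the caddy pose from corner points in both views.

```bash
cat > h.py <<'E'
import cv2,numpy as np
from cell import r
from scipy.optimize import least_squares
C={n:r.get_calibration(n) for n in("top","side")}
def proj(n,P):
    c=C[n];Ti=np.linalg.inv(c["T"])
    return cv2.projectPoints(np.float64(P).reshape(-1,1,3),cv2.Rodrigues(Ti[:3,:3])[0],Ti[:3,3],c["camera_matrix"],np.array(c["dist"]))[0][:,0]
def ray(n,uv,z):
    c=C[n];p=cv2.undistortPoints(np.float64([[uv]]),c["camera_matrix"],np.array(c["dist"]))[0,0]
    d=c["T"][:3,:3]@[*p,1];o=c["T"][:3,3];return o+d*(z-o[2])/d[2]
def W(q,p):
    x,y,a=q;p=np.atleast_2d(p);return np.c_[x+p[:,0]*np.cos(a)-p[:,1]*np.sin(a),y+p[:,0]*np.sin(a)+p[:,1]*np.cos(a),p[:,2]]
def inv(q,P):
    x,y,a=q;d=np.array(P)-[x,y,0];return np.array([d[0]*np.cos(a)+d[1]*np.sin(a),-d[0]*np.sin(a)+d[1]*np.cos(a),d[2]])
E
python3 - <<'E'
from h import *
t=lambda u,v:(190+u/3.333-.35,160+v/3.333-.35)
s=lambda u,v:(190+(u-400)/3.077-.35,140+v/3.077-.35)
obs=[("top",t(65,185),(0,.081,.12)),("top",t(313,226),(0,-.081,.12)),("top",t(24,324),(-.095,.09,.128)),("top",t(300,373),(-.095,-.09,.128)),("top",t(77,31),(.095,.09,.139)),("top",t(354,83),(.095,-.09,.139)),
("side",s(567,70),(0,.081,.12)),("side",s(638,262),(0,-.081,.12)),("side",s(505,318),(-.095,-.09,.128)),("side",s(435,93),(-.095,.09,.128)),("side",s(785,218),(.095,-.09,.139)),("side",s(688,8),(.095,.09,.139))]
f=lambda q,both=0:np.concatenate([proj(n,W(q[:3],p))[0]-uv for n,uv,p in obs])
o=least_squares(f,[.45,.03,-.17],loss="soft_l1");print(o.x);print(o.fun.reshape(-1,2).round(1))
q=o.x;np.save("q.npy",q)
print("top capsule top", inv(q,ray("top",t(77,260),.149)),"rim",inv(q,ray("top",t(83,261),.122)))
print("side top",inv(q,ray("side",s(506,88),.149)),"rim centre",inv(q,ray("side",s(509,112),.122)))
print("stopper top",inv(q,ray("top",t(263,302),.172)), inv(q,ray("top",t(264,298),.13)))
E
```

```text
[ 0.49895242  0.0339578  -0.16611669]
[[-0.1 -1. ]
 [ 0.4  0.6]
 [-1.1  0.8]
 [ 0.4  1.7]
 [-0.6 -0.5]
 [ 0.7 -0.4]
 [-0.4 -0.7]
 [ 1.6  1.2]
 [-0.3  0.5]
 [-1.9 -0.5]
 [ 0.8  0.1]
 [ 0.5 -1.6]]
top capsule top [-0.04679837  0.0601447   0.149     ] rim [-0.04745013  0.05980404  0.122     ]
side top [-0.04622633  0.06036958  0.149     ] rim centre [-0.04768566  0.05871733  0.122     ]
stopper top [-0.05069986 -0.05811287  0.172     ] [-0.04942193 -0.0577056   0.13      ]
```

Call:
{"name": "send_rows", "arguments": {
  "delta_pos": [
    [0,0,-0.02],
    [0,0,-0.04],
    [0,0,-0.04],
    [0,0,-0.04],
    [0,0,-0.04],
    [0,0,-0.04]
  ],
  "twist": [
    [0,0,0],
    [0,0,0],
    [0,0,0],
    [0,0,0],
    [0,0,0],
    [0,0,0]
  ],
  "gripper": [-0.4,-0.4,-0.4,-0.4,-0.4,-0.4]
}}

```text
time_s: 0.6
eef_pos: [0.2346, 0.4973, 0.2682]
tool_rot: [-3.141, -0.0, 2.701]
contact_force: [0.4, -0.7, -0.7]
gripper_width: 0.0597
finger_force: 0.0
```

```bash
python3 -c "
from cell import r
o=r.observe();print(o['eef_pos'],o['tool_rot'],o['gripper_width'],r.tcp_to_tips)"
```

```text
[0.23455284 0.49731035 0.2681593 ] [-3.14130495e+00 -5.55057732e-05  2.70078547e+00] 0.05969540226724617 0.017
```

```bash
cat >> h.py <<'E'
q=np.load("q.npy")
def pose(lead_tab_x,tab_y,phi,gap,h,tip):
    "caddy mm / deg -> TCP world xyz, yaw deg; lead corner of tab finger at lead_tab_x, centre at tab_y"
    f=np.radians(phi);L=gap+14.5;u=np.array([np.cos(f),np.sin(f)])
    ext=7.25*abs(u[0])+11*abs(u[1]);Pt=np.array([lead_tab_x-ext,tab_y]);Pc=Pt-L*u;m=(Pt+Pc)/2e3
    print("Pt",Pt.round(1),"Pc",Pc.round(1),"cap lead",(Pc[0]+ext).round(1),"corner dy",round(7.25*u[1]+11*u[0],1))
    return W(q,[[*m,.12+h/1e3+tip]])[0],phi+90+np.degrees(q[2])
def delta(cur,cyaw,tgt,tyaw):
    a=np.radians(cyaw);d=tgt-cur;R=np.array([[np.cos(a),np.sin(a),0],[np.sin(a),-np.cos(a),0],[0,0,-1]])
    print("tgt",tgt.round(4),round(tyaw,2),"shares",(R.T@d/.5).round(4),"turn z",round(-(tyaw-cyaw)/45,3))
E
python3 - <<'E'
from h import *
p,y=pose(-10,-3.5,-36,85,60,.017)
p[2]=.268
delta(np.array([.2346,.4973,.268]),np.degrees(2.701),p,y)
E
```

```text
Pt [-22.3  -3.5] Pc [-102.8   55. ] cap lead -90.5 corner dy 4.6
tgt [0.4415 0.0697 0.268 ] 44.48 shares [-0.739  -0.5971  0.    ] turn z 2.451
```

Call:
{"name": "send_rows", "arguments": {
  "delta_pos": [
    [-0.739,-0.597,0],
    [-0.739,-0.597,0],
    [-0.739,-0.597,0],
    [-0.739,-0.597,0],
    [-0.739,-0.597,0],
    [-0.739,-0.597,0],
    [-0.739,-0.597,0],
    [-0.739,-0.597,0],
    [-0.739,-0.597,0],
    [-0.739,-0.597,0],
    [-0.739,-0.597,0],
    [-0.739,-0.597,0]
  ],
  "twist": [
    [0,0,1],
    [0,0,1],
    [0,0,1],
    [0,0,1],
    [0,0,1],
    [0,0,1],
    [0,0,1],
    [0,0,1],
    [0,0,1],
    [0,0,1],
    [0,0,1],
    [0,0,1]
  ],
  "gripper": [-1,-1,-1,-1,-1,-1,-1,-1,-1,-1,-1,-1]
}}

```text
time_s: 1.6
eef_pos: [0.4432, 0.0654, 0.2682]
tool_rot: [3.141, 0.002, 1.912]
contact_force: [0.1, 0.2, -0.6]
gripper_width: 0.0851
finger_force: 0.0
```

Call:
{"name": "send_rows", "arguments": {
  "delta_pos": [
    [0,0,0],
    [0,0,0],
    [0,0,0],
    [0,0,0],
    [0,0,0],
    [0,0,0],
    [0,0,0],
    [0,0,0]
  ],
  "twist": [
    [0,0,1],
    [0,0,1],
    [0,0,1],
    [0,0,1],
    [0,0,1],
    [0,0,1],
    [0,0,1],
    [0,0,1]
  ],
  "gripper": [-1,-1,-1,-1,-1,-1,-1,-1]
}}

```text
time_s: 2.27
eef_pos: [0.4412, 0.0698, 0.268]
tool_rot: [-3.141, 0.0, 1.129]
contact_force: [0.1, -0.1, -0.0]
gripper_width: 0.0853
finger_force: 0.0
```

Run:
```python
from h import *
o=r.observe();print(o['eef_pos'],np.degrees(o['tool_rot']),o['gripper_width'],o['q'])
p,y=pose(-10,-3.5,-36,85,45,.017)
delta(o['eef_pos'],np.degrees(o['tool_rot'][2]),p,y)
```

```text
[0.44122428 0.06981816 0.26799949] [-1.79961607e+02  1.38819165e-02  6.46690022e+01] 0.08527937737603346 [-9.37143493e-02  5.59567015e-02  1.73079583e+00  1.05629415e-06
  1.35555267e+00  3.48394820e-01]
Pt [-22.3  -3.5] Pc [-102.8   55. ] cap lead -90.5 corner dy 4.6
tgt [0.4415 0.0697 0.182 ] 44.48 shares [0.     0.0006 0.172 ] turn z 0.449
```

Call:
{"name": "send_rows", "arguments": {
  "delta_pos": [
    [0,0,0.02],
    [0,0,0.06],
    [0,0,0.12],
    [0,0,0.172],
    [0,0,0.172],
    [0,0,0.172]
  ],
  "twist": [
    [0,0,0.15],
    [0,0,0.3],
    [0,0,0.449],
    [0,0,0.449],
    [0,0,0.449],
    [0,0,0.449]
  ],
  "gripper": [-1,-1,-1,-1,-1,-1]
}}

```text
time_s: 2.77
eef_pos: [0.4405, 0.0699, 0.1816]
tool_rot: [-3.139, 0.002, 0.779]
contact_force: [-0.6, -0.2, -0.1]
gripper_width: 0.0851
finger_force: 0.0
```

Run:
```python
from h import *
o=r.observe();print(o['eef_pos'],np.degrees(o['tool_rot']))
t=r.get_image("top");s=r.get_image("side");cv2.imwrite("pics/top1.png",t);cv2.imwrite("pics/side1.png",s)
f=lambda i:cv2.resize(i,(400,400),interpolation=cv2.INTER_CUBIC)
cv2.imwrite("pics/crop1.png",np.hstack([f(t[160:280,190:310]),f(s[120:250,180:310])]))
# predicted fingertip inner points for tip at 17 and 4
e=o['eef_pos'];a=o['tool_rot'][2];u=np.array([np.sin(a),-np.cos(a),0])
for tip in(.017,.004):
  for sg in(1,-1): print(tip,sg,[(proj("side",e+sg*u*.0425+[0,0,-tip])[0]-[180,120])*400/130+[400,0]])
```

```text
[0.44047545 0.06992147 0.18158157] [-1.79846078e+02  1.28564180e-01  4.46415667e+01]
0.017 1 [array([585.11959703, 200.99048006])]
0.017 -1 [array([460.98754071, 170.74506689])]
0.004 1 [array([583.47134225, 190.46260962])]
0.004 -1 [array([457.82081516, 160.02627394])]
```

View pics/crop1.png

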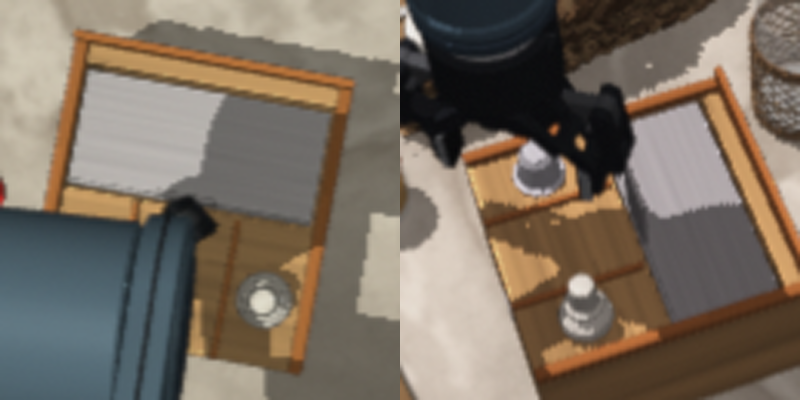

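The tab finger's tip ends near crop pixel (590,200) and the capsule finger's near (450,168). That looks closer to 17 mm tips when open, so I'll check by overlaying both predictions at higher zoom.

Run:
```python
from h import *
o=r.observe();e=o['eef_pos'];a=o['tool_rot'][2];u=np.array([np.sin(a),-np.cos(a),0]);v=np.array([np.cos(a),np.sin(a),0])
s=cv2.imread("pics/side1.png");x0,y0,k=180,140,9
im=cv2.resize(s[y0:y0+64,x0:x0+86],None,fx=k,fy=k,interpolation=cv2.INTER_CUBIC);im=cv2.convertScaleAbs(im,alpha=1.8,beta=15)
for tip,c in((.017,(0,255,0)),(.004,(0,0,255))):
  for sg in(1,-1):
    P=[e+sg*u*d+v*w+[0,0,-tip] for d,w in((.0425,.011),(.057,.011),(.057,-.011),(.0425,-.011))]
    pts=((proj("side",P)-[x0,y0]+.5)*k).astype(int);cv2.polylines(im,[pts],True,c,1)
cv2.imwrite("pics/z1.png",im)
```

```text
(no output)
```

View pics/z1.png

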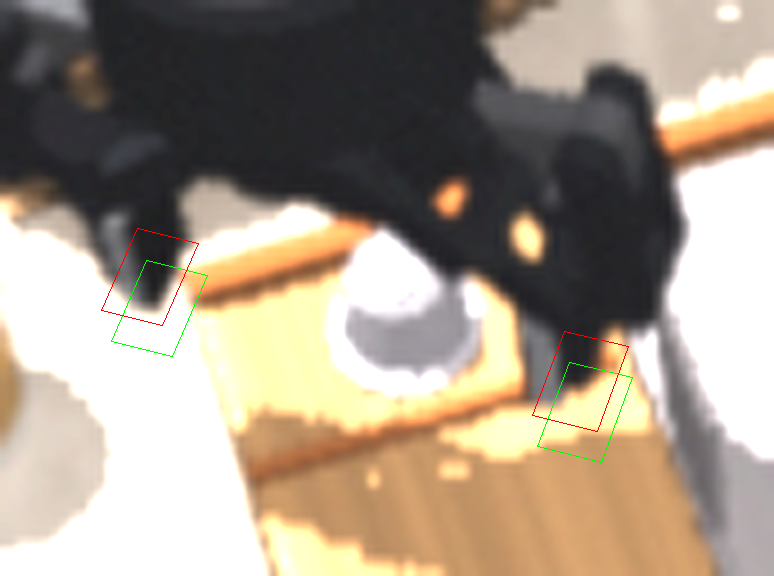

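The tips lie at or slightly above the red (4 mm, when open) outline, so 17 mm applies to shut fingers. Next I'll descend in front of the tab at a nominal h of 12 mm.

Run:
```python
from h import *
o=r.observe();print(o['eef_pos'],np.degrees(o['tool_rot']))
c=np.array([.4412,.0698,.182]);
A=pose(-10,-3.5,-36,85,12,.004);delta(c,44.47,*A)
B=pose(8,-3.5,-36,85,12,.004);delta(A[0],44.47,*B)
```

```text
[0.44244542 0.06975919 0.18369359] [ 1.79914769e+02 -7.31750371e-02  4.46090119e+01]
Pt [-22.3  -3.5] Pc [-102.8   55. ] cap lead -90.5 corner dy 4.6
tgt [0.4415 0.0697 0.136 ] 44.48 shares [0.0003 0.0006 0.092 ] turn z -0.0
Pt [-4.3 -3.5] Pc [-84.8  55. ] cap lead -72.5 corner dy 4.6
tgt [0.4592 0.0667 0.136 ] 44.48 shares [0.0212 0.0291 0.    ] turn z -0.0
```

Call:
{"name": "send_rows", "arguments": {
  "delta_pos": [
    [0,0,0.03],
    [0,0,0.06],
    [0,0,0.08],
    [0,0,0.092],
    [0,0,0.092]
  ],
  "twist": [
    [0,0,0],
    [0,0,0],
    [0,0,0],
    [0,0,0],
    [0,0,0]
  ],
  "gripper": [-1,-1,-1,-1,-1]
}}

```text
time_s: 3.28
eef_pos: [0.4418, 0.0698, 0.1366]
tool_rot: [3.141, -0.0, 0.778]
contact_force: [-1.2, 0.2, -0.1]
gripper_width: 0.0856
finger_force: 0.0
```

Call:
{"name": "send_rows", "arguments": {
  "delta_pos": [
    [0.007,0.01,0],
    [0.014,0.02,0],
    [0.021,0.029,0],
    [0.021,0.029,0],
    [0.021,0.029,0],
    [0.021,0.029,0]
  ],
  "twist": [
    [0,0,0],
    [0,0,0],
    [0,0,0],
    [0,0,0],
    [0,0,0],
    [0,0,0]
  ],
  "gripper": [-1,-1,-1,-1,-1,-1]
}}

```text
time_s: 3.78
eef_pos: [0.4592, 0.0668, 0.1365]
tool_rot: [3.142, 0.0, 0.777]
contact_force: [-2.0, 0.0, 2.2]
gripper_width: 0.0852
finger_force: 1.1
```

Run:
```python
from h import *
t=r.get_image("top");s=r.get_image("side")
print([r.observe()[k] for k in('eef_pos','contact_force')])
f=lambda i:cv2.convertScaleAbs(cv2.resize(i,(400,400),interpolation=cv2.INTER_CUBIC),alpha=1.5,beta=10)
cv2.imwrite("pics/crop2.png",np.hstack([f(t[170:250,200:280]),f(s[140:220,205:285])]))
```

```text
[array([0.4589689 , 0.06688649, 0.13644518]), array([-2.75550476, -0.51908161,  2.19952834])]
```

View pics/crop2.png

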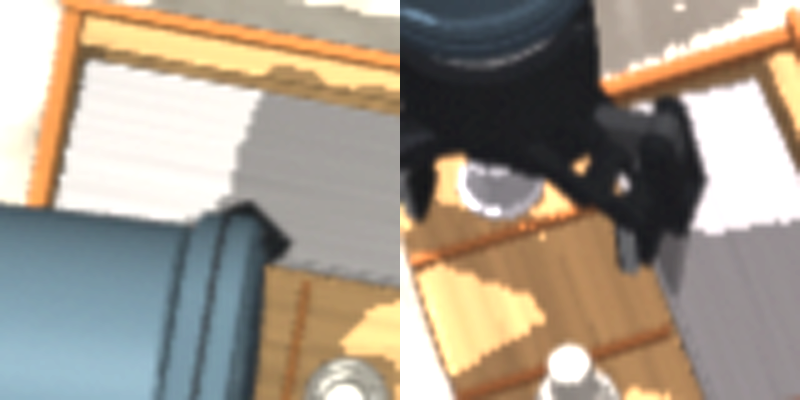

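The tab is being pushed (Fx about -2.7 N, Fz about +2.2 N) and the capsule is still undisturbed at side-crop (500,190). I'll go 8 mm further and measure the flap angle from its far edge.

Call:
{"name": "send_rows", "arguments": {
  "delta_pos": [
    [0.005,0.006,0],
    [0.01,0.013,0],
    [0.01,0.013,0],
    [0.01,0.013,0],
    [0.01,0.013,0]
  ],
  "twist": [
    [0,0,0],
    [0,0,0],
    [0,0,0],
    [0,0,0],
    [0,0,0]
  ],
  "gripper": [-1,-1,-1,-1,-1]
}}

```text
time_s: 4.3
eef_pos: [0.4666, 0.0659, 0.1359]
tool_rot: [-3.14, 0.001, 0.777]
contact_force: [-5.2, 1.3, 0.2]
gripper_width: 0.0853
finger_force: 2.0
```

Run:
```python
from h import *
F=np.mean([r.observe()['contact_force'] for _ in range(3)],0);t=r.get_image("top");o=r.observe();print(o['eef_pos'],F,o['contact_force'])
cv2.imwrite("pics/top3.png",t);g=cv2.cvtColor(t,6).astype(np.float32)
th=np.arange(0.1,1.15,.05)
for y in(.03,.045,.06):
  P=W(q,np.c_[.073*np.cos(th),0*th+y,.12-.073*np.sin(th)]);p=proj("top",P).astype(np.float32)
  print(y,cv2.remap(g,p[:,:1],p[:,1:],1)[:,0].astype(int))
i=t[165:245,200:300];cv2.imwrite("pics/crop3.png",cv2.resize(i,None,fx=6,fy=6,interpolation=cv2.INTER_CUBIC))
```

```text
[0.46659757 0.06588185 0.13593905] [-5.15447611  1.34293125  0.20916671] [-5.27556722  0.96985318 -0.9910953 ]
0.03 [ 97  93  91  91  91  92  95 121 136 139 139 139 139 138 139 139 140 139
 139 140 135]
0.045 [ 90  90  89  89  89  89  94 119 142 140 139 139 139 139 140 139 139 138
 139 138 136]
0.06 [ 85  85  85  85  85  83  84  98 136 140 138 139 138 138 140 139 139 139
 139 138 137]
```

View pics/crop3.png

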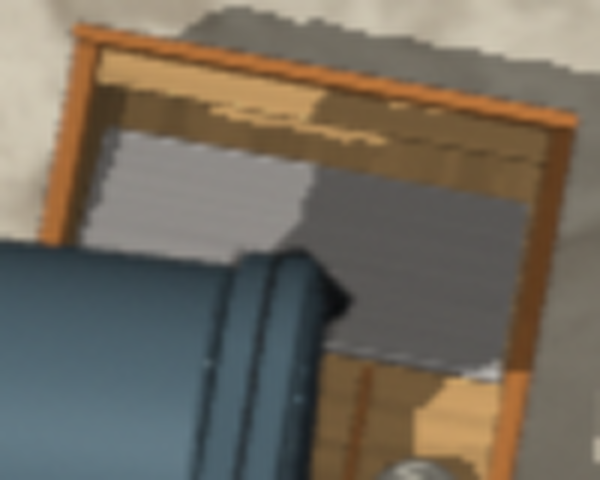

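The flap far edge is at about 0.47 rad (seen at crop rows 130 to 200). It needs to open more, so I'll advance 9 mm and lower 4 mm.

Call:
{"name": "send_rows", "arguments": {
  "delta_pos": [
    [0.003,0.005,0.008],
    [0.007,0.01,0.008],
    [0.011,0.015,0.008],
    [0.011,0.015,0.008],
    [0.011,0.015,0.008]
  ],
  "twist": [
    [0,0,0],
    [0,0,0],
    [0,0,0],
    [0,0,0],
    [0,0,0]
  ],
  "gripper": [-1,-1,-1,-1,-1]
}}

```text
time_s: 4.77
eef_pos: [0.476, 0.0644, 0.1323]
tool_rot: [-3.141, 0.001, 0.777]
contact_force: [-5.6, 1.3, 3.5]
gripper_width: 0.0854
finger_force: 2.9
```

```bash
cat >> h.py <<'E'
def flap(name):
    t=r.get_image("top");o=r.observe();cv2.imwrite(name,t);g=cv2.cvtColor(t,6).astype(np.float32)
    print(o['eef_pos'],np.degrees(o['tool_rot'][2]),o['gripper_width'],o['contact_force'])
    th=np.arange(0.1,1.15,.05)
    for y in(-.06,-.04,.03,.045,.06):
        P=W(q,np.c_[.073*np.cos(th),0*th+y,.12-.073*np.sin(th)]);p=proj("top",P).astype(np.float32)
        print(y,cv2.remap(g,p[:,:1],p[:,1:],1)[:,0].astype(int))
E
python3 -c "
from h import *
flap('pics/top4.png')"
```

```text
[0.47599707 0.06440381 0.13240523] 44.541516160913694 0.08556793376921738 [-6.67755878  1.04903015  3.43175574]
-0.06 [87 87 87 87 88 88 87 87 87 87 87 87 87 88 89 88 88 88 83 76 76]
-0.04 [89 89 89 89 90 90 89 89 88 88 89 89 89 88 88 88 89 88 82 77 76]
0.03 [160 160 160 159 158 158 158 158 157 157 156 156 156 155 155 134  93  86
  62  49  51]
0.045 [ 92  94  95  96  96  96 100 116 134 136 135 132 131 143 150 143 105  90
  74  53  60]
0.06 [86 86 86 85 84 83 83 83 82 81 82 81 81 80 80 81 82 81 79 54 57]
```

The far edge now reads about 1.0 rad, well open. I'll keep the tab held at about 0.95 rad while turning and narrowing the gripper, so the other finger drives the capsule forward.

```bash
cat > plan.py <<'E'
from h import *
def P2(phi,gap,tx,cy,z0):
    f=np.radians(phi);u=np.array([np.cos(f),np.sin(f)]);v=np.array([-np.sin(f),np.cos(f)])
    ty=cy+(gap+7)*u[1]; m=np.array([tx,ty])-(gap/2+7)*u-11*v
    fw=lambda g:np.sqrt(76**2-(g/2)**2)-63
    z=z0+(fw(gap)-fw(85))*1.03/1e3
    return W(q,[[*m/1e3,z]])[0],phi+90+np.degrees(q[2]),m,(tx-(gap+7)*np.cos(f),ty)
def rows(c,cy,wps):
    a=np.radians(cy);R=np.array([[np.cos(a),np.sin(a),0],[np.sin(a),-np.cos(a),0],[0,0,-1]])
    for w in wps:
        p,y,m,i=P2(*w);print((R.T@(p-c)/.5).round(3).tolist(),"tw",round(-(y-cy)/45,3),"g",round(1-2*w[1]/85,3),"cap lead/tab y",np.round(i,1),"tcp",p.round(4),round(y,2))
E
python3 - <<'E'
from plan import *
a=np.radians(44.48);R=np.array([[np.cos(a),np.sin(a),0],[np.sin(a),-np.cos(a),0],[0,0,-1]])
c=np.array([.4592,.0667,.136])+R@np.array([.021,.028,.008])*.5;print(c)
L=lambda s:(-36-34*s,85-36.4*s,19.2-2.5*min(1,s*3),59.6-3*s,c[2])
rows(c,44.48,[L(s) for s in(0,.1,.2,.3,.4,.5)])
E
```

```text
[0.47650094 0.064068   0.132     ]
[-0.001, 0.0, 0.0] tw -0.0 g -1.0 cap lead/tab y [-55.2   5.5] tcp [0.4763 0.0638 0.132 ] 44.48
[0.0, 0.004, -0.002] tw 0.076 g -0.914 cap lead/tab y [-49.8   3.2] tcp [0.4781 0.0628 0.1332] 41.08
[0.002, 0.008, -0.005] tw 0.151 g -0.829 cap lead/tab y [-44.5   1.4] tcp [0.4799 0.062  0.1344] 37.68
[0.004, 0.011, -0.007] tw 0.227 g -0.743 cap lead/tab y [-39.2   0.2] tcp [0.4818 0.0615 0.1355] 34.28
[0.007, 0.015, -0.009] tw 0.302 g -0.657 cap lead/tab y [-33.5  -0.6] tcp [0.4842 0.0612 0.1365] 30.88
[0.011, 0.019, -0.011] tw 0.378 g -0.572 cap lead/tab y [-27.7  -0.8] tcp [0.4869 0.0611 0.1374] 27.48
```

Call:
{"name": "send_rows", "arguments": {
  "delta_pos": [
    [0,0.002,-0.001],
    [0,0.004,-0.002],
    [0.001,0.006,-0.003],
    [0.002,0.008,-0.005],
    [0.003,0.009,-0.006],
    [0.004,0.011,-0.007],
    [0.005,0.013,-0.008],
    [0.007,0.015,-0.009],
    [0.009,0.017,-0.01],
    [0.011,0.019,-0.011],
    [0.011,0.019,-0.011],
    [0.011,0.019,-0.011]
  ],
  "twist": [
    [0,0,0.038],
    [0,0,0.076],
    [0,0,0.113],
    [0,0,0.151],
    [0,0,0.189],
    [0,0,0.227],
    [0,0,0.264],
    [0,0,0.302],
    [0,0,0.34],
    [0,0,0.378],
    [0,0,0.378],
    [0,0,0.378]
  ],
  "gripper": [-0.96,-0.91,-0.87,-0.83,-0.79,-0.74,-0.7,-0.66,-0.61,-0.57,-0.57,-0.57]
}}

```text
time_s: 5.82
eef_pos: [0.4888, 0.0616, 0.139]
tool_rot: [3.14, -0.004, 0.481]
contact_force: [-0.8, 3.3, 4.9]
gripper_width: 0.0672
finger_force: 2.9
```

Run:
```python
from plan import *
flap('pics/top5.png')
t=cv2.imread('pics/top5.png');s=r.get_image("side")
f=lambda i:cv2.convertScaleAbs(cv2.resize(i,(400,400),interpolation=cv2.INTER_CUBIC),alpha=1.5,beta=10)
cv2.imwrite("pics/crop5.png",np.hstack([f(t[165:265,195:295]),f(s[130:230,200:300])]))
```

```text
[0.48884047 0.06149939 0.13901228] 27.58328430634282 0.0666266069198224 [-0.79176414  2.90991739  5.78252771]
-0.06 [87 87 87 87 88 87 87 87 87 88 87 88 88 89 90 89 87 83 79 77 77]
-0.04 [90 90 90 90 90 90 89 89 89 89 89 89 89 88 88 89 89 83 78 77 77]
0.03 [161 161 160 160 160 159 158 158 158 157 154 116  66  56  59  60  62  65
  64  67  70]
0.045 [ 93  94  95  96  97  97 100 117 135 136 134 120  82  58  61  66  71  75
  79  83  86]
0.06 [86 86 86 85 85 84 83 82 82 81 81 79 67 54 59 64 70 74 79 82 85]
```

View pics/crop5.png

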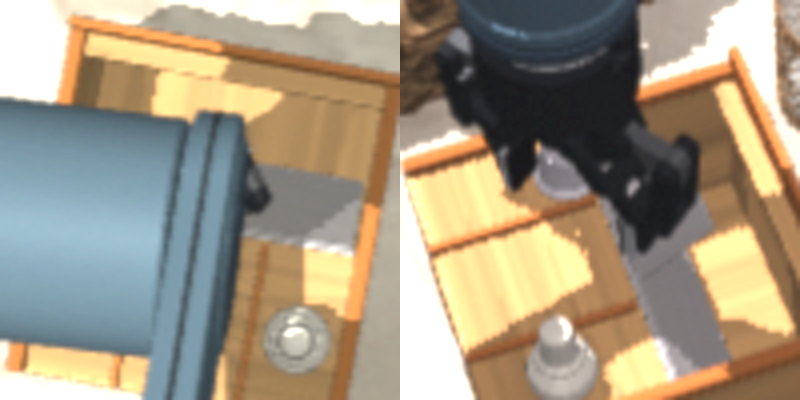

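Flap is held at about 0.95 rad. The capsule stands upright at side-crop (560,178), just ahead of the second finger, and the stopper is untouched. On to the second half.

Run:
```python
from plan import *
a=np.radians(44.48);R=np.array([[np.cos(a),np.sin(a),0],[np.sin(a),-np.cos(a),0],[0,0,-1]])
c0=np.array([.4765,.0641,.132]);c=c0+R@np.array([.011,.019,-.011])*.5
L=lambda s:(-36-34*s,85-36.4*s,19.2-2.5,59.6-3*s,.132)
rows(c,27.47,[L(s) for s in(.6,.7,.8,.9,1,1.1)])
```

```text
[0.004, 0.002, -0.002] tw 0.075 g -0.486 cap lead/tab y [-22.1  -0.6] tcp [0.4895 0.0613 0.1383] 24.08
[0.009, 0.004, -0.003] tw 0.151 g -0.4 cap lead/tab y [-16.8   0. ] tcp [0.4921 0.0617 0.1391] 20.68
[0.015, 0.005, -0.005] tw 0.226 g -0.315 cap lead/tab y [-11.7   1.1] tcp [0.4947 0.0624 0.1399] 17.28
[0.02, 0.006, -0.006] tw 0.302 g -0.229 cap lead/tab y [-6.8  2.5] tcp [0.4972 0.0632 0.1406] 13.88
[0.025, 0.006, -0.008] tw 0.378 g -0.144 cap lead/tab y [-2.3  4.4] tcp [0.4996 0.0643 0.1413] 10.48
[0.03, 0.006, -0.009] tw 0.453 g -0.058 cap lead/tab y [1.9 6.5] tcp [0.5019 0.0655 0.1419] 7.08
```

Call:
{"name": "send_rows", "arguments": {
  "delta_pos": [
    [0.002,0.001,-0.001],
    [0.004,0.002,-0.002],
    [0.007,0.003,-0.003],
    [0.009,0.004,-0.003],
    [0.012,0.005,-0.004],
    [0.015,0.005,-0.005],
    [0.018,0.006,-0.006],
    [0.02,0.006,-0.006],
    [0.023,0.006,-0.007],
    [0.025,0.006,-0.008],
    [0.025,0.006,-0.008],
    [0.025,0.006,-0.008]
  ],
  "twist": [
    [0,0,0.038],
    [0,0,0.075],
    [0,0,0.113],
    [0,0,0.151],
    [0,0,0.189],
    [0,0,0.226],
    [0,0,0.264],
    [0,0,0.302],
    [0,0,0.34],
    [0,0,0.378],
    [0,0,0.378],
    [0,0,0.378]
  ],
  "gripper": [-0.53,-0.49,-0.44,-0.4,-0.36,-0.31,-0.27,-0.23,-0.19,-0.14,-0.14,-0.14]
}}

```text
time_s: 6.92
eef_pos: [0.5002, 0.0633, 0.1426]
tool_rot: [3.139, -0.001, 0.184]
contact_force: [-4.3, -3.4, 5.4]
gripper_width: 0.049
finger_force: 3.1
```

Run:
```python
from plan import *
flap('pics/top6.png')
t=cv2.imread('pics/top6.png');s=r.get_image("side")
f=lambda i:cv2.convertScaleAbs(cv2.resize(i,(400,400),interpolation=cv2.INTER_CUBIC),alpha=1.5,beta=10)
cv2.imwrite("pics/crop6.png",np.hstack([f(t[165:265,195:295]),f(s[130:230,200:300])]))
```

```text
[0.50020025 0.06326437 0.14255972] 10.57262610951055 0.04854803797909413 [-4.84931965 -2.68667019  4.77496989]
-0.06 [88 88 88 88 89 89 88 88 88 88 88 88 88 89 90 90 88 82 78 78 77]
-0.04 [90 90 90 90 90 90 90 90 90 90 90 90 90 89 89 89 89 88 79 77 77]
0.03 [88 74 65 59 59 59 61 67 78 81 79 81 83 85 91 92 91 91 92 93 93]
0.045 [ 69  62  55  57  60  63  66  69  73  76  79  81  84  86  88  91  93  95
  97  99 101]
0.06 [75 67 57 54 55 60 65 68 71 74 77 80 83 85 88 90 92 94 96 98 99]
```

View pics/crop6.png

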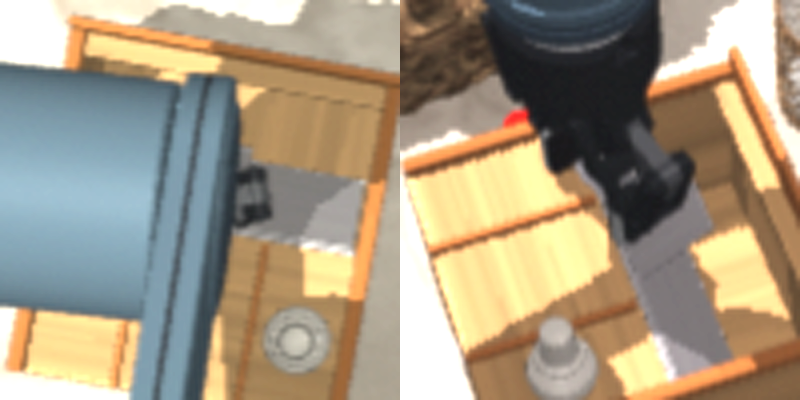

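The left lane is empty: the capsule is no longer on the deck in either view. The flap is still at about 0.95 rad, so I'll push a little past the hinge to be sure before releasing.

Run:
```python
from plan import *
c=P2(-70,48.6,16.7,56.6,.132)[0]
L=lambda s:(-36-34*s,85-36.4*s,19.2-2.5,59.6-3*s,.132)
rows(c,10.48,[L(s) for s in(1.1,1.2,1.3)])
```

```text
[0.005, -0.002, -0.001] tw 0.076 g -0.058 cap lead/tab y [1.9 6.5] tcp [0.5019 0.0655 0.1419] 7.08
[0.01, -0.004, -0.002] tw 0.151 g 0.028 cap lead/tab y [5.7 9. ] tcp [0.5041 0.0669 0.1424] 3.68
[0.015, -0.006, -0.003] tw 0.227 g 0.113 cap lead/tab y [ 9.1 11.7] tcp [0.5062 0.0685 0.1429] 0.28
```

Call:
{"name": "send_rows", "arguments": {
  "delta_pos": [
    [0.002,-0.001,0],
    [0.005,-0.002,-0.001],
    [0.007,-0.003,-0.001],
    [0.01,-0.004,-0.002],
    [0.01,-0.004,-0.002],
    [0.01,-0.004,-0.002],
    [0.01,-0.004,-0.002],
    [0.01,-0.004,-0.002]
  ],
  "twist": [
    [0,0,0.038],
    [0,0,0.076],
    [0,0,0.113],
    [0,0,0.151],
    [0,0,0.151],
    [0,0,0.151],
    [0,0,0.151],
    [0,0,0.151]
  ],
  "gripper": [-0.1,-0.06,-0.02,0.02,0.02,0.02,0.02,0.02]
}}

```text
time_s: 7.68
eef_pos: [0.5046, 0.0663, 0.1435]
tool_rot: [3.14, -0.001, 0.066]
contact_force: [-3.7, -3.4, 5.5]
gripper_width: 0.0417
finger_force: 3.1
```

Run:
```python
from plan import *
flap('pics/top7.png')
```

```text
[0.5045528  0.06632036 0.14346131] 3.7977473760225045 0.0418756136398995 [-2.84338721 -3.27381803  5.32250221]
-0.06 [ 88  88  88  88  88  88  88  88  88  88  88  89  89  90  90  90  89  86
  79  82 101]
-0.04 [90 90 90 90 90 90 90 90 90 90 90 90 90 89 89 90 89 84 79 78 77]
0.03 [76 77 78 80 81 83 83 85 87 88 90 91 92 92 92 91 92 91 88 90 90]
0.045 [66 68 70 71 73 75 77 79 80 80 81 80 79 79 80 80 80 81 84 86 85]
0.06 [ 64  66  67  69  71  74  77  79  81  83  86  88  89  91  93  95  97  99
 100 102 104]
```

Flap still open, with a new bright spot inside the box. Now I'll retreat along the caddy's -x so the flap follows the finger shut.

Call:
{"name": "send_rows", "arguments": {
  "delta_pos": [
    [-0.005,-0.001,0],
    [-0.012,-0.003,0],
    [-0.018,-0.004,0],
    [-0.025,-0.006,0],
    [-0.032,-0.008,0],
    [-0.04,-0.009,0],
    [-0.05,-0.012,0],
    [-0.06,-0.014,0],
    [-0.075,-0.018,0],
    [-0.09,-0.021,0],
    [-0.09,-0.021,0]
  ],
  "twist": [
    [0,0,0],
    [0,0,0],
    [0,0,0],
    [0,0,0],
    [0,0,0],
    [0,0,0],
    [0,0,0],
    [0,0,0],
    [0,0,0],
    [0,0,0],
    [0,0,0]
  ],
  "gripper": [0.02,0.02,0.02,0.02,0.02,0.02,0.02,0.02,0.02,0.02,0.02]
}}

```text
time_s: 8.65
eef_pos: [0.4564, 0.0753, 0.1425]
tool_rot: [-3.141, 0.002, 0.066]
contact_force: [-0.4, -0.1, -0.1]
gripper_width: 0.0415
finger_force: 0.0
```

Call:
{"name": "send_rows", "arguments": {
  "delta_pos": [
    [0,0,-0.06],
    [0,0,-0.12],
    [0,0,-0.2],
    [-0.06,0,-0.28],
    [-0.12,0,-0.28],
    [-0.18,0,-0.28],
    [-0.18,0,-0.28],
    [-0.18,0,-0.28]
  ],
  "twist": [
    [0,0,0],
    [0,0,0],
    [0,0,0],
    [0,0,0],
    [0,0,0],
    [0,0,0],
    [0,0,0],
    [0,0,0]
  ],
  "gripper": [0.02,0.02,0.02,0.02,0.02,0.02,0.02,0.02]
}}

```text
time_s: 9.32
eef_pos: [0.3679, 0.0691, 0.2834]
tool_rot: [3.141, -0.002, 0.065]
contact_force: [1.2, 0.2, 0.1]
gripper_width: 0.0417
finger_force: 0.0
```

Run:
```python
from plan import *
flap('pics/top8.png')
t=cv2.imread('pics/top8.png');s=r.get_image("side")
f=lambda i:cv2.convertScaleAbs(cv2.resize(i,(400,400),interpolation=cv2.INTER_CUBIC),alpha=1.3,beta=10)
cv2.imwrite("pics/crop8.png",np.hstack([f(t[100:300,150:350]),f(s[120:250,190:320])]))
```

```text
[0.36888984 0.06901423 0.2832165 ] 3.711826653029113 0.041941344996209606 [ 0.76079151 -1.01981381  0.55723991]
-0.06 [170 172 174 175 175 174 174 174 175 176 175 174 173 176 177 175 174 176
 177 175 144]
-0.04 [172 173 174 174 174 174 174 174 174 175 174 173 174 175 176 175 175 176
 175 174 175]
0.03 [161 166 169 171 171 170 170 172 172 170 170 172 172 171 174 171 172 173
 170 170 176]
0.045 [168 169 170 171 171 169 169 171 172 170 170 171 172 170 173 171 171 172
 170 170 175]
0.06 [159 167 169 170 170 169 169 169 170 168 169 172 172 170 171 171 171 171
 170 169 174]
```

View pics/crop8.png

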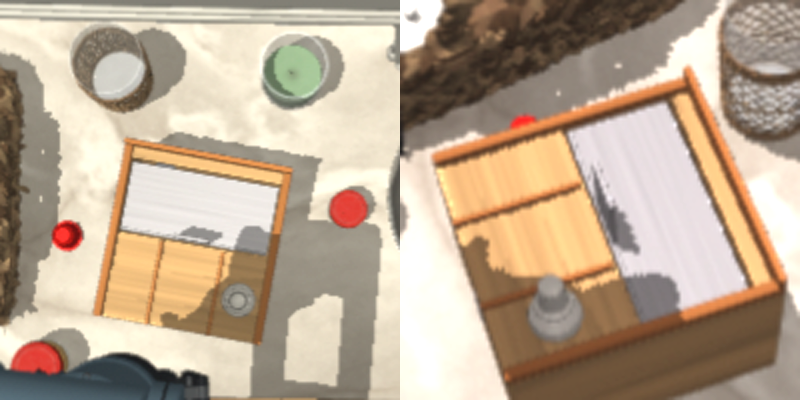

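The left lane is empty and the flap is shut level. The stopper still stands in its lane at crop (238,299), and the other objects in view have not moved.

```bash
python3 -c "
from cell import r
print(r.finish_job())"
```

```text
the job is handed in; nothing more can be done
None
```

The capsule was pushed over the hinge edge while the flap was held open at about 0.95 rad and is gone from the deck (inferred to be inside the caddy); the flap has closed, the stopper still stands, and the job was handed in at about 9.4 s.

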